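Shift the bench gearbox into third

TASK

The grey gearbox on the bench stands in second gear: its lever is in the near left slot of the H-shaped gate. Change it to third: with the fingertips push the lever forward to neutral without running on into first, across to the right, and forward until it is fully home in the third slot (far right, three dots), and leave it there. Push gently and from outside only: do not grip the lever, and leave the things standing round the gearbox where they are.

Things in the scene. Friction and masses are not known exactly. Their poses are not given: they have to be found in the camera images.
- gearbox: Grey cast gearbox bolted down; foot 200 x 160 mm, housing 156 x 136 mm, 96 mm high, shaft stubs to 104 mm left and 94 mm right of the middle, 50 mm up. Origin: centre of the underside, on the worktop. x points forward (away from the robot, turned by a yaw of up to 0.4 rad), y to its left, z up. The lever's pivot is on its z axis, 45 mm up.
- gate (a point): Centre of the H gate, on top of the aluminium gate plate (112 x 96 mm), 106 mm above the worktop; axes as the gearbox. Legs along x at y = +17 (left) and -17 mm (right), joined at x = 0 by the neutral passage along y. Slots 16 mm wide; the stem's middle goes 21 mm forward and back of neutral. Punched dots count the slots: 1 far left, 2 near left, 3 far right, 4 near right.
- select (a joint): Sideways lean of the lever at its pivot, rad: positive leans right. About -0.29 in the left leg, +0.29 in the right leg, with 0.03 of play either way; 0 is upright. It can change from leg to leg only while the lever is in the neutral passage (shift within about 0.05 of 0).
- shift (a joint): Forward lean of the lever at its pivot, rad: positive leans forward (away from the robot), 0 is neutral, about +0.32 and -0.32 are the ends of the slots. Friction keeps the lever where it is left, both ways, without a spring: about 2 N at the ball moves it.
- knob (a point): Centre of the black ball knob, 36 mm across, on the lever's steel stem (10 mm thick). From the pivot, in the gearbox's frame, it is at 145 mm x (sin shift, -sin select cos shift, cos select cos shift), so about 190 mm above the worktop. Leg to leg it travels about 80 mm, neutral to slot end 45 mm. All else near the lever is lower than the plate.
- bearing: Bystander, loose, to be left where it is: ball bearing, 35 mm across, 11 mm high. Origin: centre of its underside.
- end_cap_0: Bystander, loose, to be left where it is: stepped round metal cap, 32 mm across, 26 mm high. Origin: centre of its underside.
- end_cap_1: Bystander, loose, to be left where it is: stepped round metal cap like the other, 32 mm across, 26 mm high. Origin: centre of its underside.
- screwdriver_a: Bystander, loose, to be left where it is: small screwdriver with a green handle, 150 mm long, lying down. Origin: centre of its underside.
- change_gear: Bystander, loose, to be left where it is: flat brass gear wheel, 64 mm across, 10 mm thick. Origin: centre of its underside.
- mug: Bystander, loose, to be left where it is: mug of tea, 82 mm across, 96 mm high, with a handle. Origin: centre of its underside.
- centre_punch: Bystander, loose, to be left where it is: centre punch, 12 mm thick, 110 mm long, lying down. Origin: centre of its underside.

How it is judged:
On the way, in this order (a step that is already met when the one before it is completed fails the run):
1. the lever has been pushed across the neutral passage to the right-hand leg (value of joint select above 0.2 rad and value of joint shift between -0.36 and 0.12 rad).
2. the lever is forward in the third slot (value of joint select above 0.2 rad and value of joint shift above 0.27 rad), for 0.1 s.
At the end, for the whole second after the job is handed in: The lever rests in the third slot: leaning right by more than 0.2 rad and forward by more than 0.27 rad (the slot ends near 0.32), at rest (all of step 2 and velocity of joint shift between -0.05 and 0.05 rad/s); the robot touches nothing.
It fails at once if the lever runs on into the first slot (far left) (value of joint select below -0.15 rad and value of joint shift above 0.17 rad).
It fails at once if the fingers press the gearbox or its lever with more than 30 N in all (a hard shove, or a grip on the lever) (contact force between the fingers and gearbox above 30 N).
It fails at once if a bystander is shifted by more than 15 mm or lifted (distance of any of bearing, end_cap_0, end_cap_1, screwdriver_a, change_gear, mug, centre_punch from where it was at the start of the episode above 0.015 m).
It also fails if it takes over 64 s, if anything falls off the work surface, if the arm or the gripper's body presses on something with over 40 N, if the wrist force passes 120 N, or if a joint passes its speed limit or range.

ROBOT

A 6-joint arm with a two-finger parallel gripper is mounted at the origin on a cart in front of the work surface, level with it; the furniture and walls round the work are solid. World frame = base frame: x ahead of the robot, y to its left, z up, the work surface at z = 0. Lengths are in m, angles in rad, forces in N, time in s.
With the tool pointing down it reaches from about 0.325 to 0.85 m from the base axis. Payload 15.5 kg.
Tool frame: the origin (TCP) lies between the finger pads; the fingertips stand ahead of it and the grasp point (between the pads) lies 8 mm behind it (env.nose_length is the z of the fingertips in the tool frame, in m); z points along the fingers, x is the direction in which the jaws open and shut, and the axes are right-handed (so a half turn about z gives the same grasp; the last joint's range is limited). The gripper opens to 91 mm and grips with 3 to 60 N. Pads are 32 mm wide; open, the fingers measure 118 mm over their backs; the gripper's body (76 mm by 178 mm) begins 60 mm behind the grasp point.
Start: joints at [1.22, 0.494, 1.345, -0, 1.302, -0.096], TCP at [0.158, 0.605, 0.198] pointing down, gripper open.
Joint ranges: [-2.91, 2.91], [-0.82, 2.16], [0.22, 2.67], [-1.22, 4.37], [0.12, 2.79], [-3.08, 3.08]. Speed limits (rad/s): [1.89, 1.89, 2.57, 3.01, 3.01, 3.01].

INTERFACE

Orientations are given as a 3x3 rotation matrix whose columns are the frame's x, y, z axes.
In Python, from bench import env, vision, order gives the robot as it stands. The module is installed in compiled form; this text tells all that it offers.
- The arm moves only by the shell command python3 -m creep 'ROWS' [FORCE]. ROWS is a JSON object of lists of equal length, an entry for each row: "xyz": the shift along the tool's x, y, z in cm, a list of three; "twist": the turn about the tool's z in rad; "hand": the gripper's target within -1 to 1 (fully open at 1, half-way at 0, shut at -1). A call has exactly 10 rows; each row shifts and turns the commanded pose from where the row before left it, along the tool's axes as they then stand; what a row does not reach is not made up. A row lasts 1/12 s, in which the tool goes at most 41.7 mm and 7.16 degrees, less where a joint would pass 70% of its speed; a pose out of reach is approached as far as the arm can. A call with a gripper value outside its range is refused whole. The fingers move at their own pace and stop on an object; FORCE is the grip in N (left out, the last holds). Time passes only in rows, so rows that do not move let the fingers close, or fill a call up. It gives the time, the measured TCP pose, the force and the opening at its end, in the units of the state.
- env.read_state(): the state, without advancing time (a new reading comes with each control period).
- vision.read_camera(name): name is "scene" or "top" or "wrist"; returns the picture (400x640x3 uint8, red, green, blue); there is no depth.
- vision.camera_params(name): a dict with "fx", "fy", "cx", "cy" (pixels), "extrinsics" (4x4, takes a point from world to camera coordinates). Camera axes: x right, y down, z forward; pixel columns grow to the right and rows downward; lengths in m; the calibration is good to about 2 mm. A picture is of the moment at which its call begins: read the wrist's pose just before it. camera_params takes no time and is no camera call; for the wrist camera it gives the pose at the moment of the call.
- order.job_done(): hands the job in, once; it reports no verdict.
The state is a dict: "clock": time; "joint_positions": joint angles; "joint_vel": joint speeds; "tau": joint torques, N m; "position": TCP position; "tcp_rot": TCP orientation; "ft_force": force on the tool from outside, world axes, zero at the start; "ft_torque": the same for the moment, N m; "finger_gap": finger opening in m.
Only numpy, scipy, OpenCV 4.12 (cv2) and the standard library are available. Lean on these libraries where they do the work, as an engineer would, in place of code of your own. Each camera call takes 0.05 s, during which the arm holds its last target.

## Working session

There is one attempt and no reset: what is moved stays moved. The work goes in short steps, Python scripts to look and compute and a shell command to move; the robot and the scene stay as the last step left them, time stands still between calls to the robot, and variables do not carry over. Pictures are saved under pics/ and viewed, and the job is handed in when it is done.

```bash
mkdir -p pics; ls; python3 - <<'E'
from bench import env, vision, order
import cv2, numpy as np
s=env.read_state()
for k in s: print(k,np.round(s[k],3).tolist())
print(env.nose_length)
for n in("scene","top","wrist"):
    p=vision.camera_params(n); print(n,{k:np.round(v,4).tolist() for k,v in p.items()})
    cv2.imwrite(f"pics/{n}0.png",vision.read_camera(n)[:,:,::-1])
E
```

```text
pics
clock 0.0
joint_positions [1.22, 0.494, 1.346, -0.0, 1.302, -0.096]
joint_vel [0.001, -0.001, 0.001, 0.002, 0.001, 0.002]
tau [-0.0, -87.882, -38.186, 0.071, 0.053, 0.0]
position [0.158, 0.604, 0.197]
tcp_rot [[0.253, 0.967, -0.0], [0.967, -0.253, -0.001], [-0.001, -0.0, -1.0]]
ft_force [0.151, -0.013, -0.38]
ft_torque [0.009, 0.041, -0.042]
finger_gap 0.091
0.011
scene {'fx': 435.8188, 'fy': 435.8188, 'cx': 321.9585, 'cy': 197.9215, 'extrinsics': [[0.5837, -0.812, 0.0043, -0.311], [-0.6126, -0.4439, -0.6539, 0.4346], [0.5329, 0.379, -0.7565, 1.1415], [0.0, 0.0, 0.0, 1.0]]}
top {'fx': 399.6232, 'fy': 399.6232, 'cx': 318.3788, 'cy': 201.1891, 'extrinsics': [[-0.1273, -0.9919, -0.0036, 0.0508], [-0.9694, 0.1251, -0.2114, 0.5655], [0.2101, -0.0235, -0.9774, 1.3289], [0.0, 0.0, 0.0, 1.0]]}
wrist {'fx': 334.4454, 'fy': 334.4454, 'cx': 319.2276, 'cy': 199.677, 'extrinsics': [[0.2529, 0.9675, -0.0008, -0.6252], [0.9346, -0.2441, 0.2586, -0.0299], [0.25, -0.0662, -0.966, 0.3909], [0.0, 0.0, 0.0, 1.0]]}
```

View pics/scene0.png

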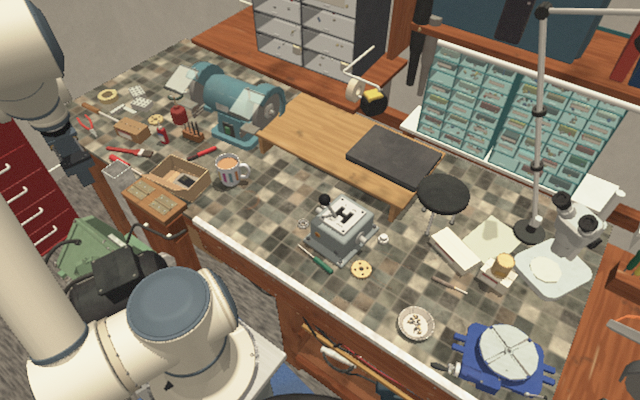

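View pics/top0.png

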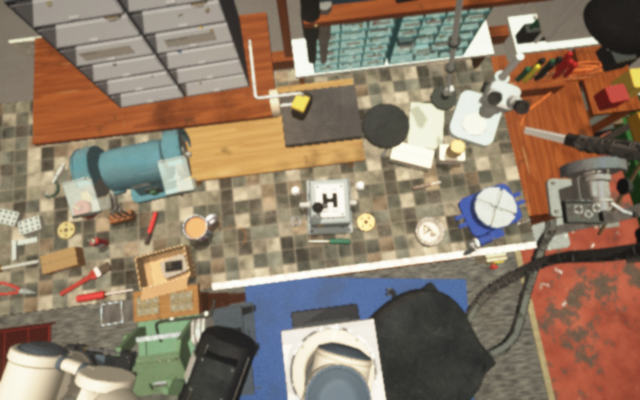

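The scene view shows the gearbox near (342,228) with its knob at (324,200). In the top view it is near (329,203), with the mug at (197,228). I'll enlarge both.

```bash
python3 - <<'E'
import cv2
a=cv2.imread("pics/scene0.png")[170:290,280:420]; b=cv2.imread("pics/top0.png")[165:255,270:390]
cv2.imwrite("pics/sc.png",cv2.resize(a,None,fx=5,fy=5,interpolation=cv2.INTER_CUBIC)[:600])
cv2.imwrite("pics/tc.png",cv2.resize(b,None,fx=6,fy=6,interpolation=cv2.INTER_CUBIC))
E
```

```text
(no output)
```

View pics/sc.png

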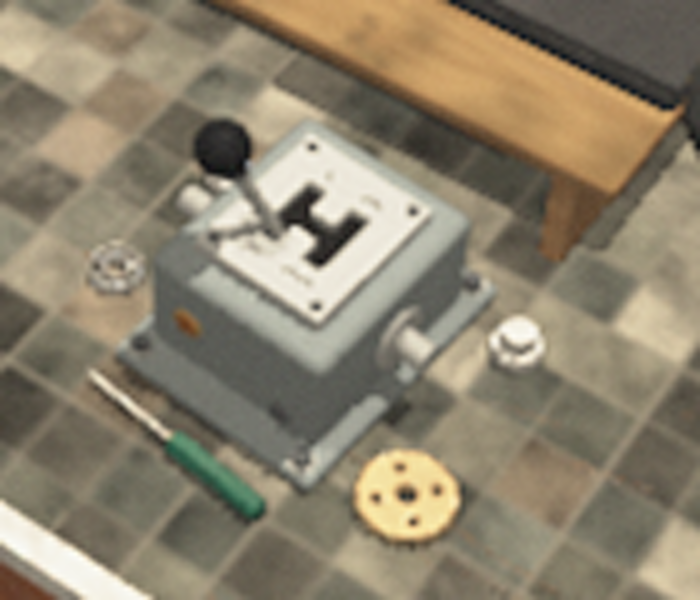

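View pics/tc.png

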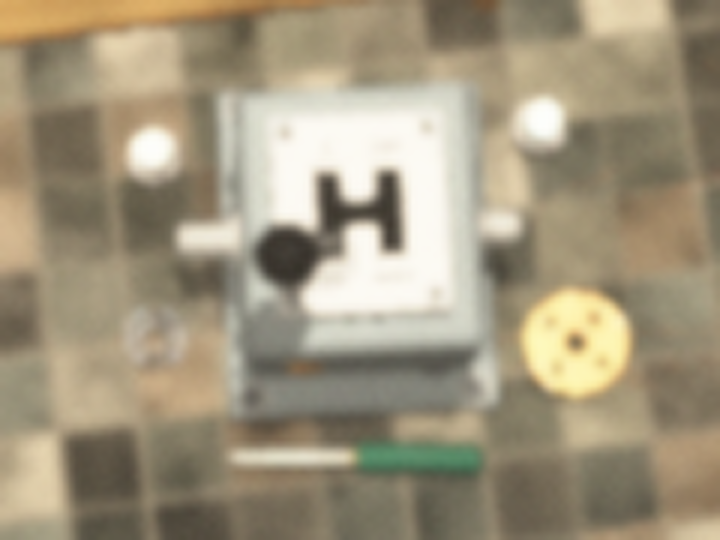

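The screws on the gate plate show in both views. In the scene crop they are far-left (312,147), far-right (413,211) and near-right (316,306). In the top crop they are at (286,133), (428,127) and (436,293). The knob is at (222,148) in the scene crop and (288,255) in the top crop.

```bash
cat > h.py <<'E'
import numpy as np, cv2
from scipy.optimize import least_squares
from bench import vision
def P(n):
    p=vision.camera_params(n); return np.array([[p['fx'],0,p['cx']],[0,p['fy'],p['cy']],[0,0,1]])@np.array(p['extrinsics'])[:3]
def tri(P1,a,P2,b):
    X=cv2.triangulatePoints(P1,P2,np.array(a,float).reshape(2,1),np.array(b,float).reshape(2,1)); return (X[:3]/X[3]).ravel()
def proj(Pm,X):
    q=Pm@np.r_[X,1]; return q[:2]/q[2]
def knob(g,yaw,sel,sh):
    c,s=np.cos(yaw),np.sin(yaw); v=.145*np.array([np.sin(sh),-np.sin(sel)*np.cos(sh),np.cos(sel)*np.cos(sh)])
    return np.array([g[0]+c*v[0]-s*v[1],g[1]+s*v[0]+c*v[1],.045+v[2]])
E
python3 - <<'E'
from h import *
S,T=P("scene"),P("top")
sc=lambda u,v:(280+(u+.5)/5-.5,170+(v+.5)/5-.5)
tc=lambda u,v:(270+(u+.5)/6-.5,165+(v+.5)/6-.5)
pts={'FL':((312,147),(286,133)),'FR':((413,211),(428,127)),'NR':((316,306),(436,293)),'knob':((222,148),(288,255)),'H':((322,224),(361,211)),'gear':((407,495),(576,342)),'capR':((517,330),(541,122)),'stubR':((425,350),(505,226))}
R={}
for k,(a,b) in pts.items():
    R[k]=tri(S,sc(*a),T,tc(*b)); print(k,R[k].round(4))
c=(R['FL']+R['NR'])/2; d=R['FR']-R['NR'];e=R['FL']-R['FR']
print(c,np.arctan2(d[1],d[0]),np.arctan2(-e[0],e[1]),np.linalg.norm(d),np.linalg.norm(e))
print(knob(c,np.arctan2(d[1],d[0]),-.29,-.32))
E
```

```text
FL [ 0.6078 -0.0234  0.1059]
FR [ 0.6007 -0.1032  0.1066]
NR [ 0.5063 -0.0947  0.105 ]
knob [ 0.5231 -0.0138  0.1783]
H [ 0.5598 -0.0611  0.1036]
gear [ 0.4838 -0.1813  0.0055]
capR [ 0.6155 -0.1782  0.026 ]
stubR [ 0.5515 -0.1459  0.0501]
[ 0.55705303 -0.05901839  0.10544579] -0.09042909960577186 -0.08835004988417604 0.09486025951069785 0.08015108125753001
[ 0.51518152 -0.01570194  0.17689186]
```

The heights check out: plate 105 mm, knob 178 mm (177 expected). That puts the gearbox at about (0.558, -0.060) with yaw -0.09. I'll turn the tool to its axes, close the fingers and start moving over.

```bash
cat > rel.py <<'E'
import sys
from h import *
from bench import env
G=np.array([0.558,-0.060]); YAW=-0.089
def gearframe(p):
    c,s=np.cos(YAW),np.sin(YAW); d=np.array(p[:2])-G
    return np.array([c*d[0]+s*d[1],-s*d[0]+c*d[1],p[2]])
def show():
    s=env.read_state(); R=np.array(s['tcp_rot'])
    fr=np.array([[np.cos(YAW),np.sin(YAW),0],[-np.sin(YAW),np.cos(YAW),0],[0,0,1]])
    print('t',round(s['clock'],2),'tcp gear mm',(gearframe(s['position'])*1000).round(1),'gap',round(s['finger_gap'],4),'F gear',(fr@np.array(s['ft_force'])).round(2),'yaw err',round(np.arctan2(R[1,0],R[0,0])-np.pi/2-YAW,4),'z',R[:,2].round(3))
if __name__=='__main__': show()
E
python3 -m creep '{"xyz":[[-3,0,-0.7],[-3,0,-0.7],[-3,0,-0.7],[-3,0,-0.7],[-3,0,-0.7],[-3,0,-0.7],[-3,0,-0.7],[-3,0,-0.7],[-3,0,-0.7],[-3,0,-0.7]],"twist":[-0.0165,-0.0165,-0.0165,-0.0165,-0.0165,-0.0165,-0.0165,-0.0165,-0.0165,-0.0165],"hand":[-1,-1,-1,-1,-1,-1,-1,-1,-1,-1]}' 5; python3 rel.py
```

```text
clock: 0.98
position: [0.1035, 0.3084, 0.2677]
tcp_rot: [[0.089, 0.996, -0.0], [0.996, -0.089, -0.0], [-0.0, -0.0, -1.0]]
ft_force: [0.7, -0.5, 1.2]
finger_gap: 0.0277
t 0.98 tcp gear mm [-485.5  326.5  267.7] gap 0.0277 F gear [ 0.75 -0.45  1.15] yaw err -0.0006 z [-0. -0. -1.]
```

```bash
python3 -m creep '{"xyz":[[-1,3,0],[-2,3,0],[-2.5,3,0],[-3,3,0],[-3,3,0],[-3,3,0],[-3,3,0],[-3,3,0],[-3,3,0],[-3,3,0]],"twist":[0,0,0,0,0,0,0,0,0,0],"hand":[-1,-1,-1,-1,-1,-1,-1,-1,-1,-1]}' 5; python3 rel.py
```

```text
clock: 1.82
position: [0.3512, 0.0532, 0.2678]
tcp_rot: [[0.091, 0.996, 0.0], [0.996, -0.091, 0.0], [0.0, 0.0, -1.0]]
ft_force: [1.1, 1.1, 0.1]
finger_gap: 0.0003
t 1.82 tcp gear mm [-216.    94.4  267.8] gap 0.0003 F gear [0.99 1.18 0.08] yaw err -0.0019 z [ 0.  0. -1.]
```

```bash
python3 - <<'E'
from h import *
from rel import show
show()
Pm=P("wrist"); np.save("w1.npy",Pm)
im=vision.read_camera("wrist"); cv2.imwrite("pics/w1.png",im[:,:,::-1]); 
E
```

```text
t 1.82 tcp gear mm [-216.    94.4  267.8] gap 0.0003 F gear [0.99 1.18 0.08] yaw err -0.0019 z [ 0.  0. -1.]
```

View pics/w1.png

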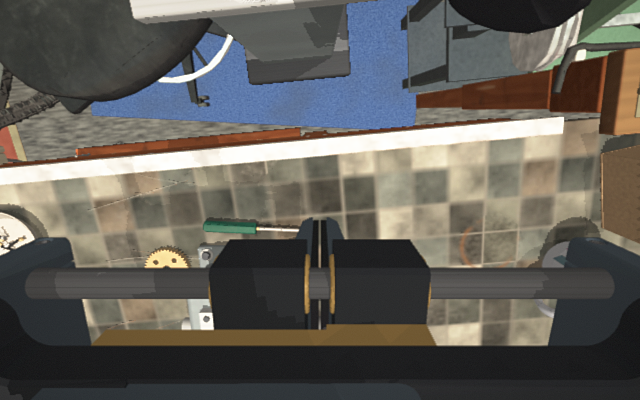

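Image down is forward, so the gripper itself (210-430, 240-350) hides the gearbox from the wrist camera. I'll work from the top and scene cameras plus force. Next I'll drop in behind the knob with the fingers shut.

```bash
python3 -m creep '{"xyz":[[-0.5,1.1,0.5],[-0.5,1.1,1],[-0.5,1.1,1.1],[-0.6,1.2,1.1],[-0.6,1.2,1.1],[-0.6,1.2,1.1],[-0.5,1.2,1.1],[-0.5,1.2,1.1],[-0.5,1.2,1.1],[-0.5,1.1,1.1]],"twist":[0,0,0,0,0,0,0,0,0,0],"hand":[-1,-1,-1,-1,-1,-1,-1,-1,-1,-1]}' 5; python3 rel.py; cat > look.py <<'E'
import sys
from h import *
import numpy as np
t=sys.argv[1]
a=vision.read_camera("scene")[160:280,270:410]; b=vision.read_camera("top")[160:260,270:390]
a=cv2.resize(a,None,fx=4,fy=4,interpolation=cv2.INTER_CUBIC);b=cv2.resize(b,(336,280),interpolation=cv2.INTER_CUBIC)
b=cv2.copyMakeBorder(b,0,480-280,0,0,cv2.BORDER_CONSTANT) if False else b
w=np.zeros((480,800,3),np.uint8); w[:,:448]=a[:,:448]; w[:280,452:788]=b
cv2.imwrite(f"pics/{t}.png",w[:,:,::-1])
E
python3 look.py l1
```

```text
clock: 2.7
position: [0.4616, -0.0073, 0.1637]
tcp_rot: [[0.089, 0.996, -0.001], [0.996, -0.089, 0.0], [0.0, -0.001, -1.0]]
ft_force: [0.7, 0.3, -0.4]
finger_gap: 0.0008
t 2.7 tcp gear mm [-100.8   44.   163.7] gap 0.0008 F gear [ 0.67  0.32 -0.38] yaw err -0.0005 z [-0.001  0.    -1.   ]
```

View pics/l1.png

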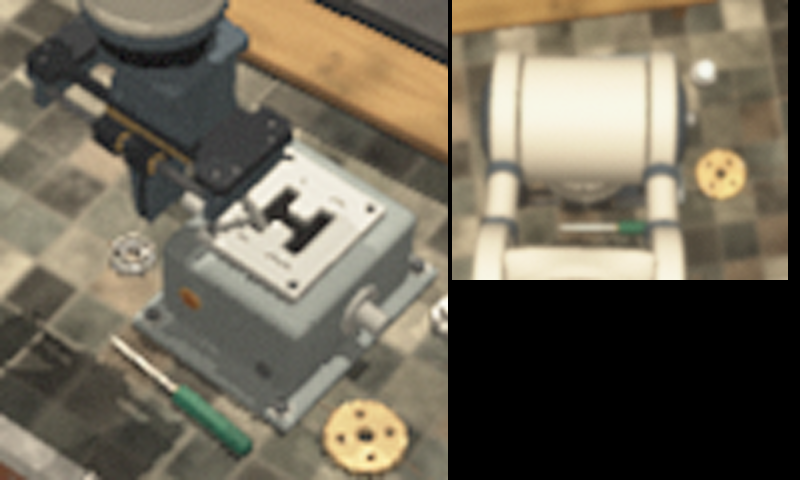

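The top view is blocked by the arm. The scene view shows the fingers behind the lever, with the stem entering the near-left slot at about (265,220). I'll creep forward and watch the force.

```bash
python3 -m creep '{"xyz":[[-0.1,0.2,0],[-0.1,0.2,0],[-0.1,0.2,0],[0,0.2,0],[0,0.2,0],[0,0.2,0],[0,0.2,0],[0,0.1,0],[0,0,0],[0,0,0]],"twist":[0,0,0,0,0,0,0,0,0,0],"hand":[-1,-1,-1,-1,-1,-1,-1,-1,-1,-1]}' 5 >/dev/null; python3 rel.py
python3 -m creep '{"xyz":[[0,0.1,0],[0,0.1,0],[0,0.1,0],[0,0.1,0],[0,0.1,0],[0,0.1,0],[0,0.1,0],[0,0.1,0],[0,0.1,0],[0,0.1,0]],"twist":[0,0,0,0,0,0,0,0,0,0],"hand":[-1,-1,-1,-1,-1,-1,-1,-1,-1,-1]}' 5 >/dev/null; python3 rel.py
```

```text
t 3.63 tcp gear mm [-86.   40.1 164.6] gap 0.0004 F gear [-0.31  0.13  0.93] yaw err -0.0018 z [-0.  0. -1.]
t 4.47 tcp gear mm [-75.9  40.1 164.7] gap 0.0006 F gear [ 0.16 -0.55  0.53] yaw err -0.0017 z [ 0. -0. -1.]
```

```bash
for i in 1 ; do python3 -m creep '{"xyz":[[0,0.1,0],[0,0.1,0],[0,0.1,0],[0,0.1,0],[0,0.1,0],[0,0,0],[0,0,0],[0,0,0],[0,0,0],[0,0,0]],"twist":[0,0,0,0,0,0,0,0,0,0],"hand":[-1,-1,-1,-1,-1,-1,-1,-1,-1,-1]}' 5 >/dev/null; python3 rel.py; done
python3 -m creep '{"xyz":[[0,0.1,0],[0,0.1,0],[0,0.1,0],[0,0.1,0],[0,0.1,0],[0,0.1,0],[0,0.1,0],[0,0.1,0],[0,0.1,0],[0,0.1,0]],"twist":[0,0,0,0,0,0,0,0,0,0],"hand":[-1,-1,-1,-1,-1,-1,-1,-1,-1,-1]}' 5 >/dev/null; python3 rel.py
python3 look.py l2
```

```text
t 5.3 tcp gear mm [-71.   40.1 164.6] gap 0.0005 F gear [-2.81  1.34  2.08] yaw err -0.0018 z [-0.  0. -1.]
t 6.13 tcp gear mm [-60.8  40.  164.6] gap 0.0004 F gear [-2.24 -0.31  2.28] yaw err -0.0018 z [-0. -0. -1.]
```

View pics/l2.png

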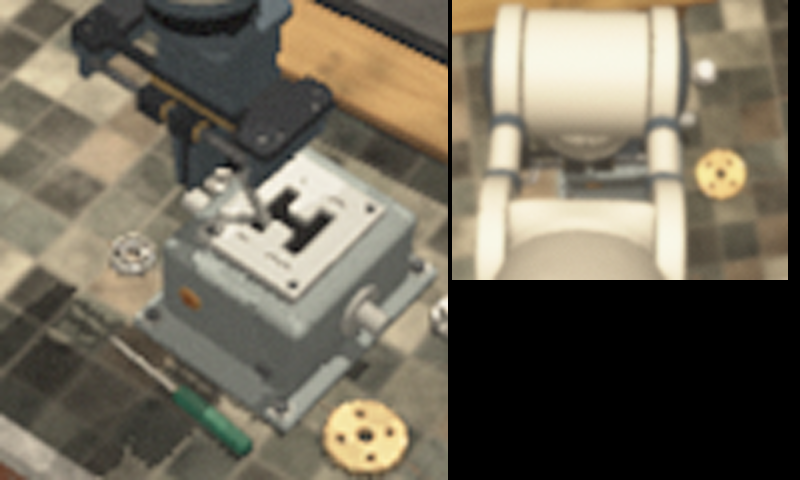

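```bash
python3 - <<'E'
from h import *
from rel import G,YAW
S,T=P("scene"),P("top")
for n,Pm,crop in(("scene0",S,(300,350,180,220)),("top0",T,(300,340,190,225))):
    g=cv2.cvtColor(cv2.imread(f"pics/{n}.png"),cv2.COLOR_BGR2GRAY)
    x0,x1,y0,y1=crop; m=(g[y0:y1,x0:x1]<62).astype(np.uint8)
    k,l,st,c=cv2.connectedComponentsWithStats(m)
    for i in range(1,k):
        if st[i,4]>15: print(n,st[i].tolist(),(c[i]+[x0,y0]).round(2))
    for sh in(-.35,-.32,-.29,-.26,-.23): print(sh,[proj(Pm,knob(G,YAW,se,sh)).round(2).tolist() for se in(-.32,-.29,-.26)])
E
```

```text
scene0 [19, 14, 11, 12, 103] [324.12 199.41]
scene0 [37, 28, 13, 12, 53] [342.6  214.25]
-0.35 [[321.7, 202.2], [322.71, 202.6], [323.73, 203.03]]
-0.32 [[322.5, 201.02], [323.52, 201.42], [324.56, 201.85]]
-0.29 [[323.32, 199.86], [324.35, 200.26], [325.4, 200.7]]
-0.26 [[324.16, 198.74], [325.2, 199.14], [326.25, 199.57]]
-0.23 [[325.01, 197.64], [326.06, 198.04], [327.12, 198.47]]
top0 [14, 14, 8, 8, 43] [317.42 207.26]
-0.35 [[317.67, 210.8], [318.9, 210.68], [320.14, 210.57]]
-0.32 [[317.48, 209.46], [318.72, 209.33], [319.97, 209.22]]
-0.29 [[317.29, 208.1], [318.55, 207.97], [319.81, 207.86]]
-0.26 [[317.12, 206.74], [318.39, 206.61], [319.67, 206.49]]
-0.23 [[316.97, 205.38], [318.24, 205.25], [319.53, 205.12]]
```

In both cameras the lever starts at shift of about -0.275 and select of about -0.31. Contact came at TCP x of about -73, which matches a knob radius of 18 plus a finger half-width of 16. Neutral should therefore be near TCP x = -34, and I'll go there in two steps.

```bash
python3 -m creep '{"xyz":[[0,0.2,0],[0,0.2,0],[0,0.2,0],[0,0.2,0],[0,0.2,0],[0,0.2,0],[0,0.2,0],[0,0.2,0],[0,0.2,0],[0,0,0]],"twist":[0,0,0,0,0,0,0,0,0,0],"hand":[-1,-1,-1,-1,-1,-1,-1,-1,-1,-1]}' 5 >/dev/null; python3 rel.py
python3 -m creep '{"xyz":[[0,0.1,0],[0,0.1,0],[0,0.1,0],[0,0.1,0],[0,0.1,0],[0,0.1,0],[0,0.05,0],[0,0,0],[0,0,0],[0,0,0]],"twist":[0,0,0,0,0,0,0,0,0,0],"hand":[-1,-1,-1,-1,-1,-1,-1,-1,-1,-1]}' 5 >/dev/null; python3 rel.py
python3 look.py l3; python3 - <<'E'
from h import *
from rel import G,YAW
S=P("scene")
im=vision.read_camera("scene")[:,:,::-1].copy()
z=cv2.resize(im[190:250,310:370],None,fx=10,fy=10,interpolation=cv2.INTER_CUBIC)
def stem(sh,se,r,col):
    a=(np.array([0,0,.045])); k=knob(G,YAW,se,sh); o=np.array([G[0],G[1],.045])
    q=[tuple(int(t) for t in ((proj(S,o+(k-o)*f)-[310,190]+.5)*10)) for f in r]
    cv2.line(z,q[0],q[1],col,1)
for sh,col in((-.1,(255,0,0)),(0,(0,255,0)),(.1,(0,0,255))): stem(sh,-.29,(.45,.9),col)
cv2.imwrite("pics/l3z.png",z)
E
```

```text
t 7.07 tcp gear mm [-42.5  40.  164.6] gap 0.0005 F gear [-1.89 -0.22  0.89] yaw err -0.0018 z [ 0. -0. -1.]
t 7.9 tcp gear mm [-36.5  40.  164.7] gap 0.0005 F gear [-1.09  0.5   1.56] yaw err -0.0018 z [ 0. -0. -1.]
```

View pics/l3z.png

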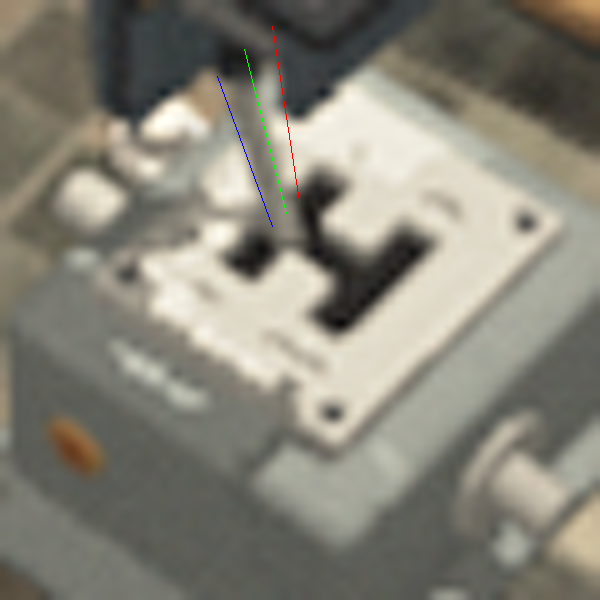

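View pics/l3.png

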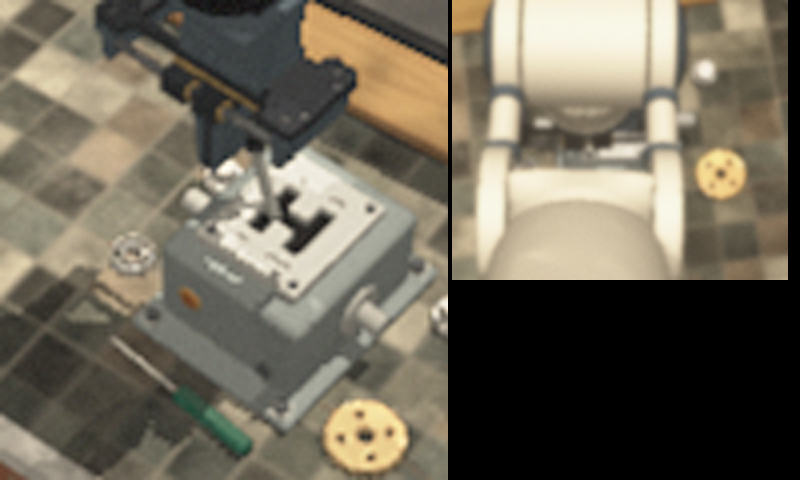

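The stem lies along the predicted line for shift of about 0 (green, ±0.03), so it is level with the neutral passage. I'll nudge 1.5 mm more, back off, and go round to the lever's left side.

```bash
python3 -m creep '{"xyz":[[0,0.05,0],[0,0.1,0],[0,0,0],[0,-0.5,0],[0,-0.8,0],[1,-1,0],[1.5,-0.5,0],[1.5,0,0],[1.5,0.5,0],[0.3,1,0]],"twist":[0,0,0,0,0,0,0,0,0,0],"hand":[-1,-1,-1,-1,-1,-1,-1,-1,-1,-1]}' 5 >/dev/null; python3 rel.py
```

```text
t 8.88 tcp gear mm [-49.5 100.2 164.8] gap 0.0002 F gear [ 0.44 -0.36 -0.55] yaw err -0.0006 z [-0.001  0.001 -1.   ]
```

```bash
python3 -m creep '{"xyz":[[0,0.7,0],[0,0.9,0],[0,0.9,0],[0,0.9,0],[0,0.9,0],[0,0.6,0],[-0.3,0,0],[-0.4,0,0],[-0.3,0,0],[0,0,0]],"twist":[0,0,0,0,0,0,0,0,0,0],"hand":[-1,-1,-1,-1,-1,-1,-1,-1,-1,-1]}' 5 >/dev/null; python3 rel.py; python3 look.py l4
```

```text
t 9.72 tcp gear mm [  0.7  87.1 164.7] gap 0.0005 F gear [0.01 0.13 0.48] yaw err -0.0023 z [-0. -0. -1.]
```

View pics/l4.png

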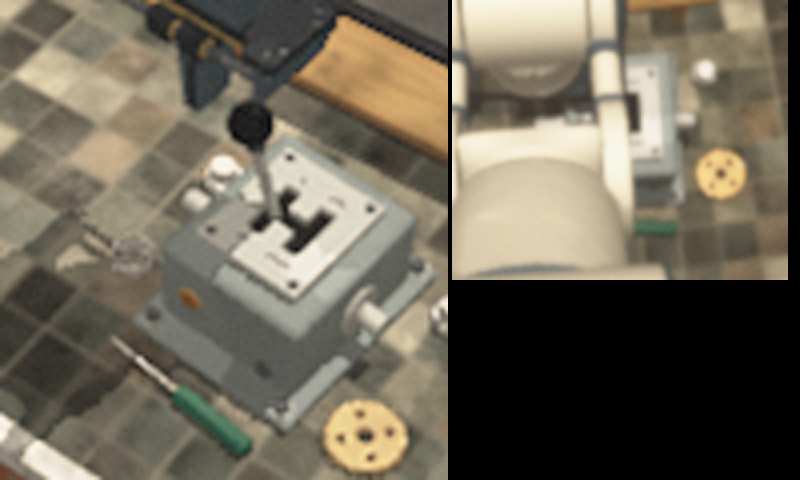

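The knob is now clear at (250,124) and the stem stands in the middle of the left leg. I'll measure the lean from that pixel.

```bash
cat > fit.py <<'E'
from h import *
from rel import G,YAW
S=P("scene"); im=vision.read_camera("scene")
import sys
x0,x1,y0,y1=map(int,sys.argv[1:5])
g=cv2.cvtColor(im,cv2.COLOR_RGB2GRAY); m=(g[y0:y1,x0:x1]<62).astype(np.uint8)
k,l,st,c=cv2.connectedComponentsWithStats(m)
for i in range(1,k):
    if 60<st[i,4]<160:
        q=c[i]+[x0,y0]; f=least_squares(lambda p:proj(S,knob(G,YAW,*p))-q,[0,0]).x
        print(st[i].tolist(),q.round(2),'select,shift',f.round(3))
E
python3 fit.py 320 350 178 205
```

```text
[7, 7, 11, 13, 104] [332.24 190.63] select,shift [-0.307 -0.006]
```

Shift is about -0.006 and select about -0.307, so it is cleanly in neutral. Now I'll push right.

```bash
python3 -m creep '{"xyz":[[-0.2,0,0],[-0.2,0,0],[-0.2,0,0],[-0.2,0,0],[-0.2,0,0],[-0.2,0,0],[-0.2,0,0],[-0.2,0,0],[-0.1,0,0],[0,0,0]],"twist":[0,0,0,0,0,0,0,0,0,0],"hand":[-1,-1,-1,-1,-1,-1,-1,-1,-1,-1]}' 5 >/dev/null; python3 rel.py
python3 -m creep '{"xyz":[[-0.2,0,0],[-0.2,0,0],[-0.2,0,0],[-0.2,0,0],[-0.2,0,0],[-0.2,0,0],[-0.2,0,0],[-0.1,0,0],[-0.1,0,0],[0,0,0]],"twist":[0,0,0,0,0,0,0,0,0,0],"hand":[-1,-1,-1,-1,-1,-1,-1,-1,-1,-1]}' 5 >/dev/null; python3 rel.py; python3 look.py l5
```

```text
t 10.7 tcp gear mm [  1.1  70.7 164.6] gap 0.0003 F gear [-0.25  0.79  0.6 ] yaw err -0.002 z [-0. -0. -1.]
t 11.53 tcp gear mm [  1.   54.7 164.6] gap 0.0002 F gear [-0.5   2.42  0.64] yaw err -0.002 z [-0. -0. -1.]
```

View pics/l5.png

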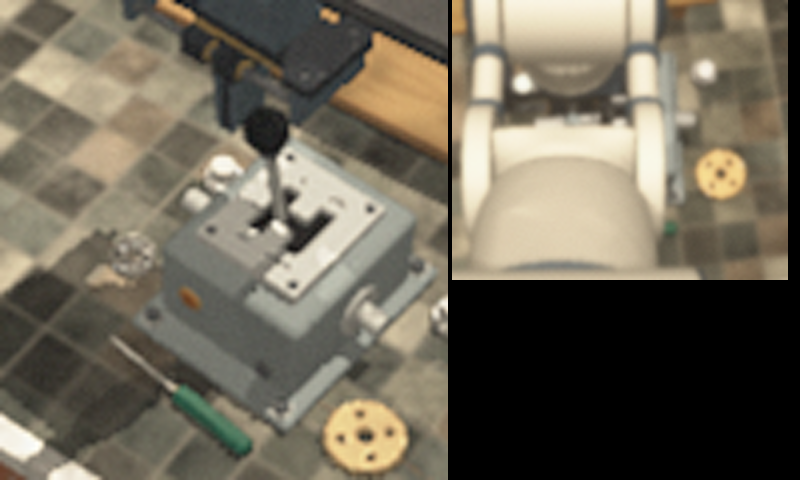

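The knob has moved to (267,132) and the stem is in the passage. The push takes only 2.4 N. I'll carry on.

```bash
python3 fit.py 322 352 178 210; python3 -m creep '{"xyz":[[-0.2,0,0],[-0.2,0,0],[-0.2,0,0],[-0.2,0,0],[-0.2,0,0],[-0.2,0,0],[-0.2,0,0],[-0.2,0,0],[-0.2,0,0],[-0.2,0,0]],"twist":[0,0,0,0,0,0,0,0,0,0],"hand":[-1,-1,-1,-1,-1,-1,-1,-1,-1,-1]}' 5 >/dev/null; python3 rel.py
python3 -m creep '{"xyz":[[-0.2,0,0],[-0.2,0,0],[-0.2,0,0],[-0.2,0,0],[-0.2,0,0],[-0.2,0,0],[-0.2,0,0],[-0.2,0,0],[-0.1,0,0],[0,0,0]],"twist":[0,0,0,0,0,0,0,0,0,0],"hand":[-1,-1,-1,-1,-1,-1,-1,-1,-1,-1]}' 5 >/dev/null; python3 rel.py; python3 fit.py 325 370 180 225; python3 look.py l6
```

```text
t 12.52 tcp gear mm [  1.   34.7 164.6] gap 0.0004 F gear [-0.51  1.04  1.08] yaw err -0.0018 z [-0. -0. -1.]
t 13.35 tcp gear mm [  1.   17.7 164.6] gap 0.0005 F gear [-0.41  0.85  1.32] yaw err -0.002 z [-0. -0. -1.]
[26, 0, 19, 23, 143] [362.66 190.5 ] select,shift [0.146 0.486]
```

View pics/l6.png

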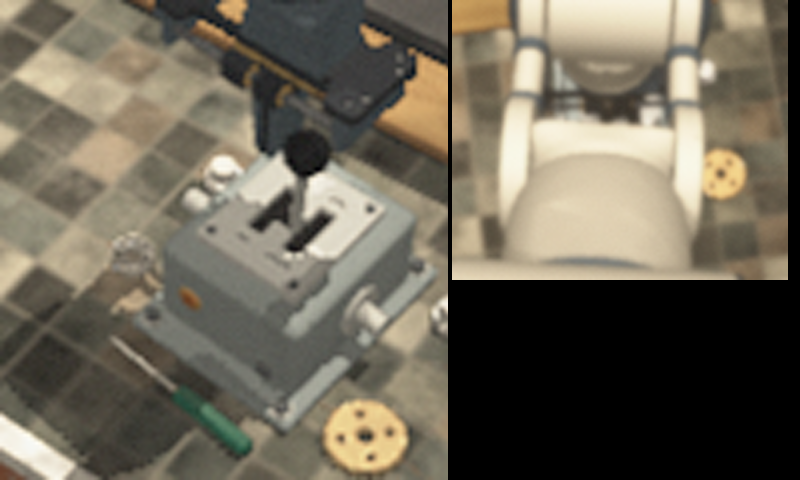

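The knob is at (306,153). The automatic blob caught the gripper, so I'll compute from this reading.

```bash
cat > inv.py <<'E'
import sys
from h import *
from rel import G,YAW
S=P("scene"); u,v=map(float,sys.argv[1:3]); q=np.array([270+(u+.5)/4-.5,160+(v+.5)/4-.5])
f=least_squares(lambda p:proj(S,knob(G,YAW,*p))-q,[0,0]).x
print('select,shift',f.round(3),'knob gear y',-145*np.sin(f[0])*np.cos(f[1]))
E
python3 inv.py 306 153; python3 inv.py 267 132
for i in 1; do python3 -m creep '{"xyz":[[-0.2,0,0],[-0.2,0,0],[-0.2,0,0],[-0.2,0,0],[-0.2,0,0],[-0.2,0,0],[-0.2,0,0],[-0.2,0,0],[-0.1,0,0],[0,0,0]],"twist":[0,0,0,0,0,0,0,0,0,0],"hand":[-1,-1,-1,-1,-1,-1,-1,-1,-1,-1]}' 5 >/dev/null; python3 rel.py; done; python3 look.py l7
```

```text
select,shift [ 0.059 -0.004] knob gear y -8.517812715588704
select,shift [-0.189 -0.012] knob gear y 27.170385346026436
t 14.33 tcp gear mm [  0.9   0.7 164.6] gap 0.0007 F gear [ 0.27  0.98 -1.14] yaw err -0.002 z [-0.  0. -1.]
```

View pics/l7.png

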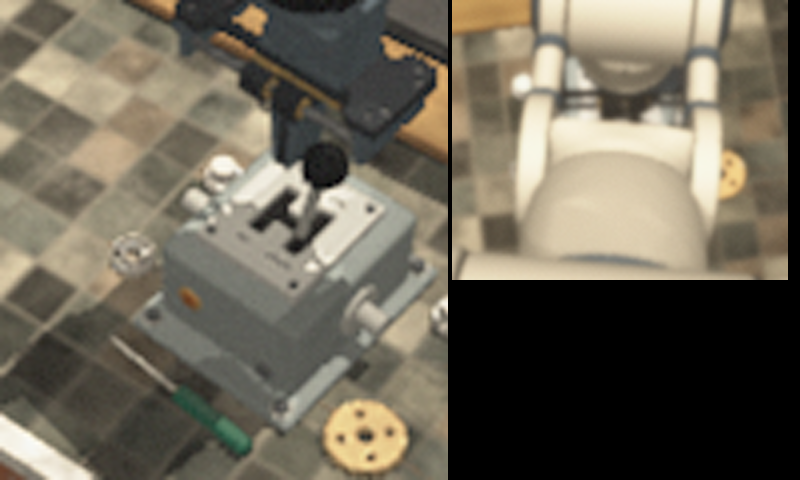

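```bash
python3 inv.py 326 165
python3 -m creep '{"xyz":[[-0.2,0,0],[-0.2,0,0],[-0.2,0,0],[-0.1,0,0],[-0.1,0,0],[-0.1,0,0],[-0.1,0,0],[-0.1,0,0],[-0.1,0,0],[-0.1,0,0]],"twist":[0,0,0,0,0,0,0,0,0,0],"hand":[-1,-1,-1,-1,-1,-1,-1,-1,-1,-1]}' 5 >/dev/null; python3 rel.py;python3 look.py l8
```

```text
select,shift [0.178 0.01 ] knob gear y -25.630752802681677
t 15.27 tcp gear mm [  0.9 -12.2 164.6] gap 0.0004 F gear [ 0.39  1.11 -0.82] yaw err -0.0017 z [-0.  0. -1.]
```

View pics/l8.png

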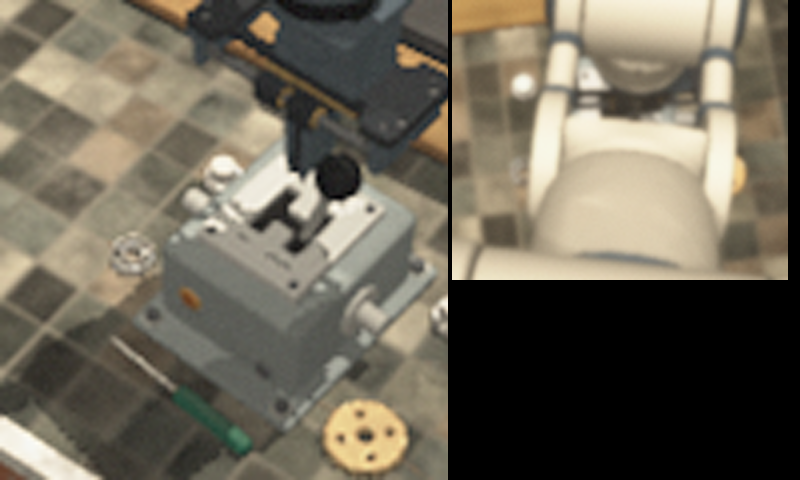

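```bash
python3 inv.py 339 177
python3 -m creep '{"xyz":[[-0.05,0,0],[-0.1,0,0],[-0.1,0,0],[0,0,0],[0,0,0],[0,0,0],[0,0,0],[0,0,0],[0,0,0],[0,0,0]],"twist":[0,0,0,0,0,0,0,0,0,0],"hand":[-1,-1,-1,-1,-1,-1,-1,-1,-1,-1]}' 5 >/dev/null; python3 rel.py;python3 look.py l9
```

```text
select,shift [0.268 0.005] knob gear y -38.39205643864895
t 16.2 tcp gear mm [  0.9 -14.6 164.7] gap 0.0006 F gear [ 0.39  0.98 -0.78] yaw err -0.0018 z [ 0. -0. -1.]
```

View pics/l9.png

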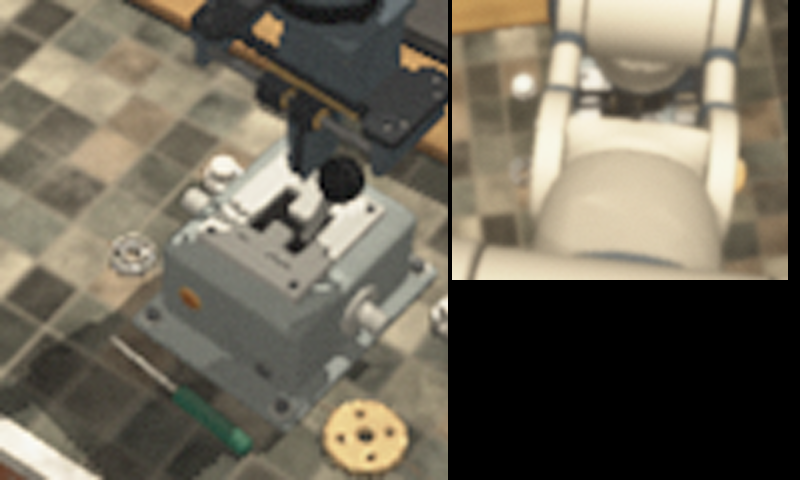

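The knob is at (342,180), so select is about 0.285 and centred in the right leg. I'll go round behind it.

```bash
python3 inv.py 342 180
python3 -m creep '{"xyz":[[0.7,0,0],[1.0,0,0],[0.3,-1.2,0],[0,-1.7,0],[0,-1.7,0],[-0.6,-1.2,0],[-1.5,0,0],[-1.5,0,0],[-1,0,0],[0,0,0]],"twist":[0,0,0,0,0,0,0,0,0,0],"hand":[-1,-1,-1,-1,-1,-1,-1,-1,-1,-1]}' 5 >/dev/null; python3 rel.py;python3 look.py l10
```

```text
select,shift [0.289 0.004] knob gear y -41.37231990124576
t 17.13 tcp gear mm [-56.8 -41.4 164.8] gap 0.0008 F gear [ 0.2   0.97 -0.56] yaw err -0.0028 z [ 0. -0. -1.]
```

View pics/l10.png

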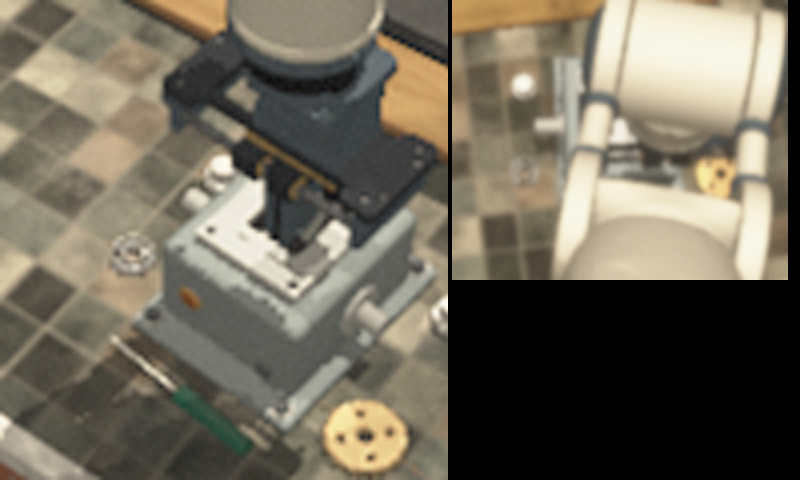

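The fingers are behind the knob, which the gripper now hides. I'll creep forward in small steps and check the force each time.

```bash
python3 -m creep '{"xyz":[[0,0.3,0],[0,0.3,0],[0,0.3,0],[0,0.3,0],[0,0.3,0],[0,0.2,0],[0,0.2,0],[0,0.2,0],[0,0.2,0],[0,0.2,0]],"twist":[0,0,0,0,0,0,0,0,0,0],"hand":[-1,-1,-1,-1,-1,-1,-1,-1,-1,-1]}' 5 >/dev/null; python3 rel.py
python3 -m creep '{"xyz":[[0,0.1,0],[0,0.1,0],[0,0.1,0],[0,0.1,0],[0,0.1,0],[0,0.1,0],[0,0.1,0],[0,0.1,0],[0,0.1,0],[0,0,0]],"twist":[0,0,0,0,0,0,0,0,0,0],"hand":[-1,-1,-1,-1,-1,-1,-1,-1,-1,-1]}' 5 >/dev/null; python3 rel.py
```

```text
t 18.07 tcp gear mm [-32.2 -40.5 164.6] gap 0.0004 F gear [-1.75 -1.27  0.25] yaw err -0.0018 z [-0.  0. -1.]
t 18.9 tcp gear mm [-22.9 -40.6 164.7] gap 0.0004 F gear [-0.97  0.03  1.26] yaw err -0.0018 z [ 0. -0. -1.]
```

```bash
python3 -m creep '{"xyz":[[0,0.1,0],[0,0.1,0],[0,0.1,0],[0,0.1,0],[0,0.1,0],[0,0.1,0],[0,0.1,0],[0,0.1,0],[0,0.1,0],[0,0.1,0]],"twist":[0,0,0,0,0,0,0,0,0,0],"hand":[-1,-1,-1,-1,-1,-1,-1,-1,-1,-1]}' 5 >/dev/null; python3 rel.py
python3 -m creep '{"xyz":[[0,0.1,0],[0,0.1,0],[0,0.1,0],[0,0.1,0],[0,0.1,0],[0,0.1,0],[0,0.1,0],[0,0.1,0],[0,0.1,0],[0,0.1,0]],"twist":[0,0,0,0,0,0,0,0,0,0],"hand":[-1,-1,-1,-1,-1,-1,-1,-1,-1,-1]}' 5 >/dev/null; python3 rel.py; python3 look.py l11
```

```text
t 19.73 tcp gear mm [-13.  -40.5 164.6] gap 0.0007 F gear [-1.86  0.3   0.1 ] yaw err -0.0018 z [-0.  0. -1.]
t 20.57 tcp gear mm [ -3.  -40.5 164.6] gap 0.0006 F gear [-1.31 -0.13 -0.69] yaw err -0.0018 z [-0.  0. -1.]
```

View pics/l11.png

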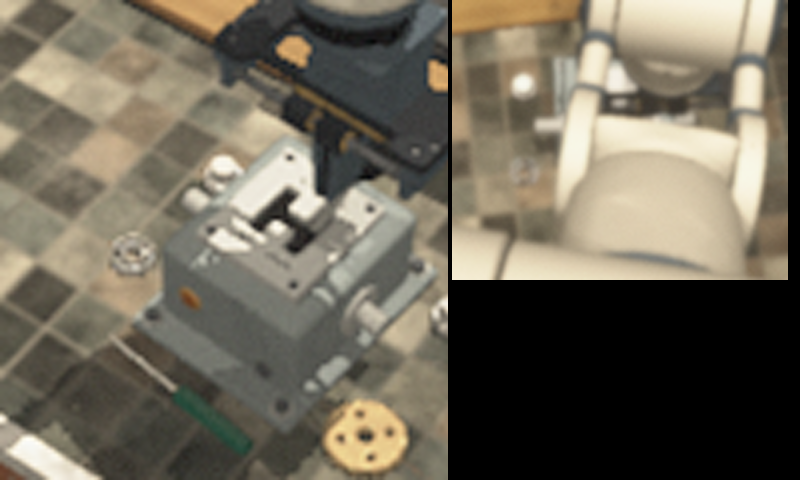

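```bash
python3 -m creep '{"xyz":[[0,0.1,0],[0,0.1,0],[0,0.1,0],[0,0.1,0],[0,0.1,0],[0,0.1,0],[0,0.1,0],[0,0.1,0],[0,0.1,0],[0,0,0]],"twist":[0,0,0,0,0,0,0,0,0,0],"hand":[-1,-1,-1,-1,-1,-1,-1,-1,-1,-1]}' 5 >/dev/null; python3 rel.py
python3 -m creep '{"xyz":[[0,0.05,0],[0,0,0],[0,0.05,0],[0,0,0],[0,0.05,0],[0,0,0],[0,0.05,0],[0,0,0],[0,0,0],[0,0,0]],"twist":[0,0,0,0,0,0,0,0,0,0],"hand":[-1,-1,-1,-1,-1,-1,-1,-1,-1,-1]}' 5 >/dev/null; python3 rel.py
```

```text
t 21.5 tcp gear mm [  6.1 -40.6 164.7] gap 0.0004 F gear [-2.18  0.5  -0.57] yaw err -0.0018 z [ 0. -0. -1.]
t 22.33 tcp gear mm [  7.9 -40.6 164.6] gap 0.0007 F gear [-0.83 -0.02 -0.8 ] yaw err -0.0018 z [ 0. -0. -1.]
```

```bash
python3 -m creep '{"xyz":[[0,0.05,0],[0,0,0],[0,0.05,0],[0,0,0],[0,0,0],[0,0,0],[0,0,0],[0,0,0],[0,0,0],[0,0,0]],"twist":[0,0,0,0,0,0,0,0,0,0],"hand":[-1,-1,-1,-1,-1,-1,-1,-1,-1,-1]}' 5 >/dev/null; python3 rel.py
python3 -m creep '{"xyz":[[0,0.05,0],[0,0,0],[0,0,0],[0,0,0],[0,0,0],[0,0,0],[0,0,0],[0,0,0],[0,0,0],[0,0,0]],"twist":[0,0,0,0,0,0,0,0,0,0],"hand":[-1,-1,-1,-1,-1,-1,-1,-1,-1,-1]}' 5 >/dev/null; python3 rel.py
```

```text
t 23.17 tcp gear mm [  8.9 -40.6 164.7] gap 0.0004 F gear [-1.24  0.41 -0.3 ] yaw err -0.0018 z [ 0. -0. -1.]
t 24.0 tcp gear mm [  9.4 -40.6 164.7] gap 0.0003 F gear [-0.79  0.99 -0.62] yaw err -0.0018 z [ 0.  0. -1.]
```

The estimated shift is now about 0.30. I'll back straight off, raise the arm out of the way and measure.

```bash
python3 -m creep '{"xyz":[[0,-0.5,0],[0,-1,0],[0,-1.5,0],[0,-2,-0.5],[0,-2,-1],[1,-2,-1],[2,-1,-1],[3,-1,-1],[3,0,-1],[3,0,-1]],"twist":[0,0,0,0,0,0,0,0,0,0],"hand":[-1,-1,-1,-1,-1,-1,-1,-1,-1,-1]}' 5 >/dev/null; python3 rel.py
python3 -m creep '{"xyz":[[3,0,0],[3,0,0],[3,0,0],[3,0,0],[3,0,0],[2,0,0],[2,0,0],[1,0,0],[0,0,0],[0,0,0]],"twist":[0,0,0,0,0,0,0,0,0,0],"hand":[-1,-1,-1,-1,-1,-1,-1,-1,-1,-1]}' 5 >/dev/null; python3 rel.py; python3 look.py l12;python3 fit.py 320 390 170 240
```

```text
t 24.83 tcp gear mm [-101.8   80.4  230.4] gap 0.0006 F gear [ 1.01 -0.17  0.59] yaw err -0.0028 z [ 0.001 -0.    -1.   ]
t 25.67 tcp gear mm [-100.4  279.1  229.6] gap 0.0004 F gear [ 0.06 -0.34 -0.38] yaw err -0.001 z [-0. -0. -1.]
[50, 0, 20, 10, 65] [381.26 173.94] select,shift [0.146 0.936]
[37, 21, 20, 13, 134] [363.76 197.19] select,shift [0.292 0.313]
[13, 38, 17, 15, 68] [341.4  215.25] select,shift [ 0.244 -0.361]
```

View pics/l12.png

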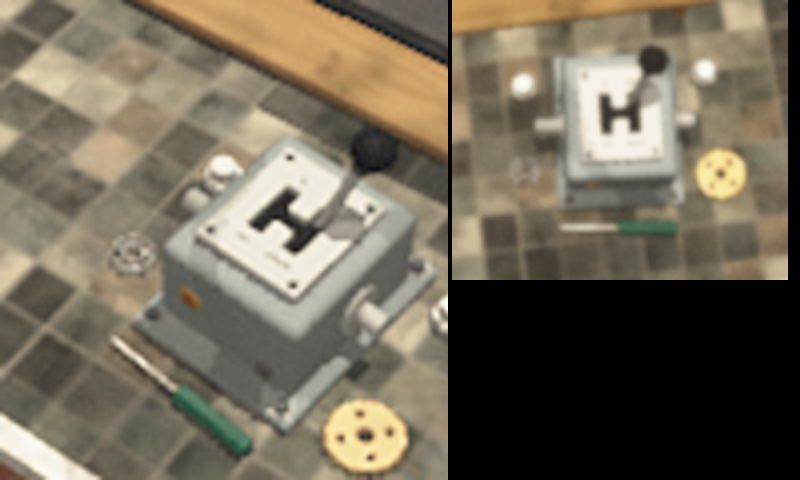

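The lever sits in the far-right slot, with the knob at (374,149) in the scene crop and (653,59) in the top crop. Next I'll get its lean from each camera.

```bash
python3 inv.py 374 149; python3 - <<'E'
from h import *
from rel import G,YAW
T=P("top"); S=P("scene"); im=vision.read_camera("top")
g=cv2.cvtColor(im,cv2.COLOR_RGB2GRAY)[170:195,328:356]
k,l,st,c=cv2.connectedComponentsWithStats((g<62).astype(np.uint8))
qs=[c[i]+[328,170] for i in range(1,k) if st[i,4]>25]; print(qs,st[1:].tolist())
q=qs[0]
f=least_squares(lambda p:proj(T,knob(G,YAW,*p))-q,[.2,.2]).x; print('top',f)
for sh in(.24,.27,.3,.33): print(sh,proj(T,knob(G,YAW,.29,sh)).round(2),proj(S,knob(G,YAW,.29,sh)).round(2))
im=vision.read_camera("scene")[:,:,::-1]
cv2.imwrite("pics/z.png",cv2.resize(im[185:210,345:385],None,fx=16,fy=16,interpolation=cv2.INTER_CUBIC))
E
```

```text
select,shift [0.278 0.307] knob gear y -37.95891562737801
[array([341.42105263, 181.21052632])] [[10, 7, 8, 9, 57]]
top [0.27055376 0.30169298]
0.24 [342.6  183.65] [361.86 198.63]
0.27 [342.42 182.46] [362.62 197.99]
0.3 [342.23 181.3 ] [363.36 197.38]
0.33 [342.02 180.17] [364.07 196.81]
```

View pics/z.png

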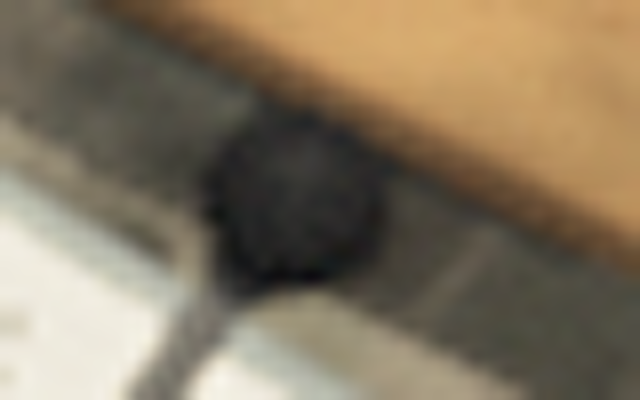

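Both cameras say shift is about 0.30, but a 2-3 mm error in the gearbox origin would eat into the margin over 0.27. There is plenty of time, so I'll go back and press gently until I feel the slot's end.

```bash
python3 -m creep '{"xyz":[[-2,0,0],[-3,0,0],[-3.5,0,0],[-3.5,0,0],[-3.5,0,0],[-3.5,0,0],[-3.5,0,0],[-3.5,0,0],[-3.5,0,0],[-2,0,0]],"twist":[0,0,0,0,0,0,0,0,0,0],"hand":[-1,-1,-1,-1,-1,-1,-1,-1,-1,-1]}' 5 >/dev/null; python3 rel.py
python3 -m creep '{"xyz":[[0,1,0.5],[0,1,1],[0,1,1],[0,1,1],[0,1,1],[0,1,1],[0,1,1],[0,1,0],[0,0.5,0],[0,0,0]],"twist":[0,0,0,0,0,0,0,0,0,0],"hand":[-1,-1,-1,-1,-1,-1,-1,-1,-1,-1]}' 5 >/dev/null; python3 rel.py
```

```text
t 26.75 tcp gear mm [-101.   -38.9  229.8] gap 0.0004 F gear [-0.1   1.27  0.05] yaw err -0.0038 z [ 0.    -0.001 -1.   ]
t 27.58 tcp gear mm [-14.4 -35.6 165.1] gap 0.0005 F gear [-1.11  0.78  0.13] yaw err -0.0017 z [ 0.001 -0.    -1.   ]
```

```bash
python3 -m creep '{"xyz":[[-0.2,0.4,0],[-0.2,0.4,0],[0,0.4,0],[0,0.3,0],[0,0.2,0],[0,0.2,0],[0,0.1,0],[0,0.1,0],[0,0.1,0],[0,0,0]],"twist":[0,0,0,0,0,0,0,0,0,0],"hand":[-1,-1,-1,-1,-1,-1,-1,-1,-1,-1]}' 5 >/dev/null; python3 rel.py
python3 -m creep '{"xyz":[[0,0.05,0],[0,0,0],[0,0.05,0],[0,0,0],[0,0,0],[0,0,0],[0,0,0],[0,0,0],[0,0,0],[0,0,0]],"twist":[0,0,0,0,0,0,0,0,0,0],"hand":[-1,-1,-1,-1,-1,-1,-1,-1,-1,-1]}' 5 >/dev/null; python3 rel.py
python3 -m creep '{"xyz":[[0,0.05,0],[0,0,0],[0,0.03,0],[0,0,0],[0,0,0],[0,0,0],[0,0,0],[0,0,0],[0,0,0],[0,0,0]],"twist":[0,0,0,0,0,0,0,0,0,0],"hand":[-1,-1,-1,-1,-1,-1,-1,-1,-1,-1]}' 5 >/dev/null; python3 rel.py
```

```text
t 28.42 tcp gear mm [  6.5 -39.6 164.7] gap 0.0007 F gear [-0.36  0.55  0.36] yaw err -0.0017 z [ 0. -0. -1.]
t 29.25 tcp gear mm [  7.4 -39.6 164.7] gap 0.0004 F gear [-0.2  -0.41  0.05] yaw err -0.0018 z [ 0.  0. -1.]
t 30.08 tcp gear mm [  8.2 -39.6 164.7] gap 0.0006 F gear [ 0.35 -0.87 -0.17] yaw err -0.0017 z [-0. -0. -1.]
```

```bash
python3 -m creep '{"xyz":[[0,0.05,0],[0,0,0],[0,0.05,0],[0,0,0],[0,0.05,0],[0,0,0],[0,0,0],[0,0,0],[0,0,0],[0,0,0]],"twist":[0,0,0,0,0,0,0,0,0,0],"hand":[-1,-1,-1,-1,-1,-1,-1,-1,-1,-1]}' 5 >/dev/null; python3 rel.py
python3 -m creep '{"xyz":[[0,0.05,0],[0,0,0],[0,0,0],[0,0,0],[0,0,0],[0,0,0],[0,0,0],[0,0,0],[0,0,0],[0,0,0]],"twist":[0,0,0,0,0,0,0,0,0,0],"hand":[-1,-1,-1,-1,-1,-1,-1,-1,-1,-1]}' 5 >/dev/null; python3 rel.py
```

```text
t 30.92 tcp gear mm [  9.6 -39.6 164.6] gap 0.0006 F gear [-0.89 -0.27 -0.97] yaw err -0.0018 z [-0.  0. -1.]
t 31.75 tcp gear mm [ 10.2 -39.6 164.7] gap 0.0005 F gear [-1.79  0.83  0.05] yaw err -0.0017 z [ 0. -0. -1.]
```

```bash
python3 -m creep '{"xyz":[[0,0.05,0],[0,0,0],[0,0,0],[0,0,0],[0,0,0],[0,0,0],[0,0,0],[0,0,0],[0,0,0],[0,0,0]],"twist":[0,0,0,0,0,0,0,0,0,0],"hand":[-1,-1,-1,-1,-1,-1,-1,-1,-1,-1]}' 5 >/dev/null; python3 rel.py
```

```text
t 32.58 tcp gear mm [ 10.7 -39.6 164.6] gap 0.0003 F gear [-0.58  0.17 -0.32] yaw err -0.0018 z [-0.  0. -1.]
```

```bash
python3 -m creep '{"xyz":[[0,0.05,0],[0,0,0],[0,0,0],[0,0,0],[0,0,0],[0,0,0],[0,0,0],[0,0,0],[0,0,0],[0,0,0]],"twist":[0,0,0,0,0,0,0,0,0,0],"hand":[-1,-1,-1,-1,-1,-1,-1,-1,-1,-1]}' 5 >/dev/null; python3 rel.py
```

```text
t 33.42 tcp gear mm [ 11.2 -39.6 164.7] gap 0.0003 F gear [-2.71  1.47 -0.91] yaw err -0.0018 z [-0.  0. -1.]
```

```bash
python3 -m creep '{"xyz":[[0,0.03,0],[0,0,0],[0,0,0],[0,0,0],[0,0,0],[0,0,0],[0,0,0],[0,0,0],[0,0,0],[0,0,0]],"twist":[0,0,0,0,0,0,0,0,0,0],"hand":[-1,-1,-1,-1,-1,-1,-1,-1,-1,-1]}' 5 >/dev/null; python3 rel.py
```

```text
t 34.25 tcp gear mm [ 11.5 -39.6 164.7] gap 0.0006 F gear [-1.54  0.12 -0.78] yaw err -0.0018 z [ 0. -0. -1.]
```

```bash
python3 -m creep '{"xyz":[[0,0.03,0],[0,0,0],[0,0,0],[0,0,0],[0,0,0],[0,0,0],[0,0,0],[0,0,0],[0,0,0],[0,0,0]],"twist":[0,0,0,0,0,0,0,0,0,0],"hand":[-1,-1,-1,-1,-1,-1,-1,-1,-1,-1]}' 5 >/dev/null; python3 rel.py
```

```text
t 35.08 tcp gear mm [ 11.8 -39.6 164.6] gap 0.0001 F gear [-1.12  0.43 -0.77] yaw err -0.0018 z [-0. -0. -1.]
```

```bash
python3 -m creep '{"xyz":[[0,0.04,0],[0,0,0],[0,0,0],[0,0,0],[0,0,0],[0,0,0],[0,0,0],[0,0,0],[0,0,0],[0,0,0]],"twist":[0,0,0,0,0,0,0,0,0,0],"hand":[-1,-1,-1,-1,-1,-1,-1,-1,-1,-1]}' 5 >/dev/null; python3 rel.py
```

```text
t 35.92 tcp gear mm [ 12.2 -39.6 164.7] gap 0.0004 F gear [-1.54  0.05 -0.17] yaw err -0.0018 z [ 0. -0. -1.]
```

```bash
python3 -m creep '{"xyz":[[0,0.04,0],[0,0,0],[0,0,0],[0,0,0],[0,0,0],[0,0,0],[0,0,0],[0,0,0],[0,0,0],[0,0,0]],"twist":[0,0,0,0,0,0,0,0,0,0],"hand":[-1,-1,-1,-1,-1,-1,-1,-1,-1,-1]}' 5 >/dev/null; python3 rel.py
```

```text
t 36.75 tcp gear mm [ 12.6 -39.6 164.6] gap 0.0004 F gear [-2.92  0.78 -0.93] yaw err -0.0018 z [-0. -0. -1.]
```

```bash
python3 -m creep '{"xyz":[[0,0.04,0],[0,0,0],[0,0,0],[0,0,0],[0,0,0],[0,0,0],[0,0,0],[0,0,0],[0,0,0],[0,0,0]],"twist":[0,0,0,0,0,0,0,0,0,0],"hand":[-1,-1,-1,-1,-1,-1,-1,-1,-1,-1]}' 5 >/dev/null; python3 rel.py
```

```text
t 37.58 tcp gear mm [ 13.  -39.6 164.7] gap 0.0004 F gear [-3.    0.86 -1.42] yaw err -0.0018 z [-0.  0. -1.]
```

That is 3.6 mm past the first push and the force is still only about 3 N. I'll retreat and check.

```bash
python3 -m creep '{"xyz":[[0,-0.5,0],[0,-1,0],[0,-1.5,0],[0,-2,-0.5],[0,-2,-1],[1,-2,-1],[2,-1,-1],[3,-1,-1],[3,0,-1],[3,0,-1]],"twist":[0,0,0,0,0,0,0,0,0,0],"hand":[-1,-1,-1,-1,-1,-1,-1,-1,-1,-1]}' 5 >/dev/null; python3 rel.py
python3 -m creep '{"xyz":[[3,0,0],[3,0,0],[3,0,0],[3,0,0],[3,0,0],[2,0,0],[2,0,0],[1,0,0],[0,0,0],[0,0,0]],"twist":[0,0,0,0,0,0,0,0,0,0],"hand":[-1,-1,-1,-1,-1,-1,-1,-1,-1,-1]}' 5 >/dev/null; python3 rel.py; python3 look.py l13
python3 - <<'E'
from h import *
from rel import G,YAW
T=P("top"); im=vision.read_camera("top"); cv2.imwrite("pics/top9.png",im[:,:,::-1])
g=cv2.cvtColor(im,cv2.COLOR_RGB2GRAY)[170:195,328:356]
k,l,st,c=cv2.connectedComponentsWithStats((g<62).astype(np.uint8))
i=1+np.argmax(st[1:,4]); q=c[i]+[328,170]
print(q,st[i],least_squares(lambda p:proj(T,knob(G,YAW,*p))-q,[.2,.2]).x)
E
```

```text
t 38.42 tcp gear mm [-98.   81.5 230.5] gap 0.0006 F gear [0.7  0.   0.75] yaw err -0.0028 z [ 0.001 -0.    -1.   ]
t 39.25 tcp gear mm [-96.7 280.1 229.6] gap 0.0004 F gear [-0.41  0.53 -0.96] yaw err -0.001 z [ 0. -0. -1.]
[341.24137931 180.44827586] [ 9  6  9 10 58] [0.26938389 0.32176814]
```

View pics/l13.png

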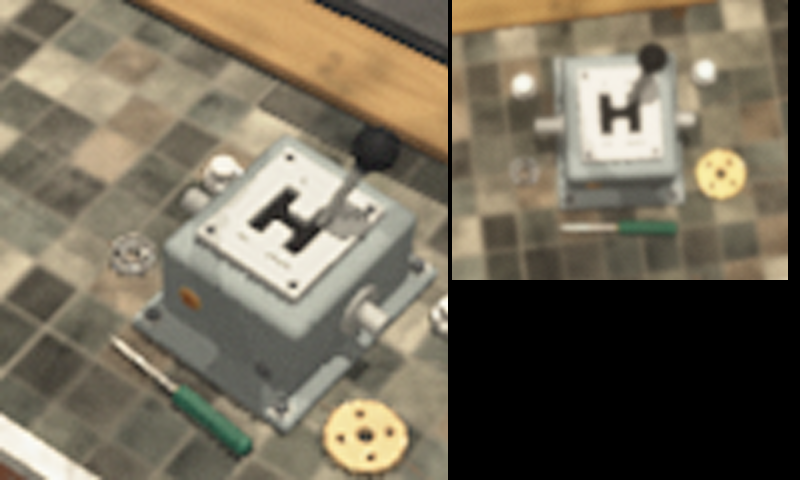

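Shift now reads about 0.32 and select about 0.27-0.29. I'll check the bystanders against the first picture before handing in.

```bash
python3 - <<'E'
import cv2,numpy as np
a=cv2.imread("pics/top0.png",0);b=cv2.imread("pics/top9.png",0)
for n,(x,y,r) in dict(capL=(295,190,7),capR=(360,185,7),bearing=(296,221,7),gear=(366,222,12),screwdr=(329,241,24),punch=(428,184,16),H=(330,200,8)).items():
    t=a[y-min(r,9):y+min(r,9),x-r:x+r]; s=b[y-20:y+20,x-r-10:x+r+10]
    m=cv2.minMaxLoc(cv2.matchTemplate(s,t,cv2.TM_CCOEFF_NORMED)); print(n,round(m[1],2),m[3][0]-10,m[3][1]-(20-min(r,9)))
cv2.imwrite("pics/tz.png",cv2.resize(cv2.imread("pics/top9.png")[150:260,150:450],None,fx=2.6,fy=2.6))
E
```

```text
capL 0.99 0 0
capR 0.98 0 0
bearing 0.98 0 0
gear 1.0 0 0
screwdr 0.96 0 0
punch 1.0 0 0
H 0.9 0 0
```

View pics/tz.png

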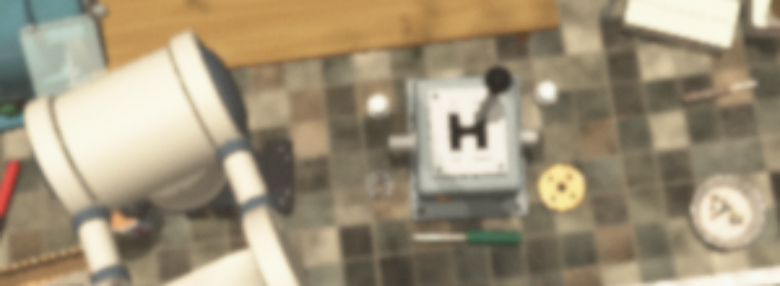

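None of the six bystanders in view has moved. The mug is partly hidden under the raised arm, but the fingertips are at 0.22 m, well above its 96 mm. The arm touches nothing, so I'm handing in.

```bash
python3 -c "
from bench import order
order.job_done()"; python3 rel.py
```

```text
the job is handed in; nothing more can be done
the job is handed in; nothing more can be done
```

The gearbox is in third, as far as my measurements show, and I handed the job in at about 39 s; no verdict came back. With shut fingertips I pushed the lever forward to neutral (shift about 0.00), across to the right (select about 0.29), then forward into the third slot. No force reading went above about 3 N, though I only read it at the end of each call.

**Final position:**
- **First check:** after the first push, the top camera gave shift 0.30 and the scene camera 0.31. I went back and pressed 3.6 mm further.
- **Last check:** the top camera then gave shift 0.32 and select 0.27. The scene picture, by eye, also shows the lever in the far right slot.

**What didn't quite agree:**
- I never felt a clear stop at the end of the slot, so "fully home" rests on the pictures and the finger position. The finger position alone would suggest about 0.33.
- The starting lean measured -0.275, while the slot ends near -0.32. My shift values could therefore read up to about 0.045 too high, which would put the lever only just past the required 0.27.

**Bystanders:** six matched the first picture with no shift. The mug was partly hidden under the arm, so I couldn't compare it, but the closed fingertips passed well above its rim.

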